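Draw the bolt under the dust hood with the hooked rod

ROBOT

A 6-joint arm with a two-finger parallel gripper is mounted at the origin on the work surface. World frame = base frame: x ahead of the robot, y to its left, z up, the work surface at z = 0. Lengths are in mm, angles in rad, forces in N, time in s.
With the tool pointing down it reaches from about 400 to 825 mm from the base axis. Payload 7 kg.
Tool frame: the origin (TCP) lies midway between the tips of the shut fingers; the grasp point (between the pads) lies 19 mm behind it (ctrl.grasp_offset is the distance from the TCP to the grasp point, in mm); z points along the fingers, y is the line along which they close (so a half turn about z gives the same grasp; the last joint's range is limited). The gripper opens to 85 mm and grips with 20 to 120 N. Pads are 22 mm wide; open, the fingers measure 114 mm over their backs; the gripper's body (76 mm by 85 mm) begins 54 mm behind the grasp point. The pads swing forward as they close: fully open they stand 13 mm farther back than shut.
Start: joints at [-0.843, 0.359, 0.012, 0, -1.224, -0.288], TCP at [287.359, -610.754, 231.302] pointing down, gripper open.
Joint ranges: [-3.07, 3.07], [-1.43, 2.12], [-1.02, 1.25], [-3.03, 1.67], [-3.05, -0], [-3.03, 3.03]. Speed limits (rad/s): [2.39, 2.39, 3.01, 3.14, 3.14, 3.14].

INTERFACE

Orientations are given as a unit quaternion [w, x, y, z].
In Python, from bench import telemetry, cams, ticket, ctrl gives the robot as it stands.
- The arm moves only by the tool drive_tool, never from a script. Its argument "motion" is a list of rows, each an object of numbers: "x", "y", "z": the shift along the tool's x, y, z in mm; "wx", "wy", "wz": the turn, a rotation vector about the tool's x, y, z in degrees; "fingers": the opening in per cent of the stroke, from 0 (shut) to 100 (fully open). A call has 1 to 20 rows; each row is the pose to reach, as a shift and turn from the pose commanded when the call began, along the tool's axes at that moment; what a row does not reach only later rows make up. A row lasts 1/8 s, in which the tool goes at most 62.5 mm and 10.7 degrees, less where a joint would pass 70% of its speed; a pose out of reach is approached as far as the arm can. A call with a gripper value outside its range is refused whole. The fingers move at their own pace and stop on an object; the grip force is fixed at half the most. Time passes only in rows, so rows that repeat a pose let the fingers close. It gives the time, the measured TCP pose, the force, the opening and the grip force at its end, in the units of the state.
- telemetry.sense(): the state, without advancing time (a new reading comes with each control period).
- cams.get_image(name): name is "scene" or "side" or "wrist"; returns a dict with "image" (420x560x3 uint8, red, green, blue), "fx", "fy", "cx", "cy" (pixels), "R" (3x3) and "t" (3): a world point X has camera coordinates R X + t. Camera axes: x right, y down, z forward; pixel columns grow to the right and rows downward; lengths in mm; the calibration is good to about 2 mm. The wrist camera is an equidistant fisheye: a pixel r from the principal point sees the ray r / f radians off the axis. A picture is of the moment at which its call begins. There is no depth.
- ticket.hand_in(): hands the job in; it is judged then, once.
The state is a dict: "time": time; "joints": joint angles; "joint_velocities": joint speeds; "joint_torque": joint torques, N m; "position": TCP position; "orientation": TCP orientation; "force": force on the tool from outside, world axes, zero at the start; "ft_torque": the same for the moment, N m; "opening": opening from 0.0 (shut) to 1.0 (fully open); "grasp_force": force on a finger pad.
Only numpy, scipy, OpenCV 4.12 (cv2) and the standard library are available. Lean on these libraries where they do the work, as an engineer would, in place of code of your own. Each camera call takes 0.05 s, during which the arm holds its last target. There are 200 camera calls.

TASK

With the hooked rod from its rest, reach in under the clear dust hood, hook the upright tab of the bolt from behind and draw the bolt gently towards you until it will go no farther (the sprung lid pops up a little before that); keep a steady pull of about 10 N on it there for a second, never more than 15 N. Then unhook the rod, lay it back in its rest as it was and let go. Touch the hood and the bolt with nothing but the rod, do not knock the hood, and leave everything else on the bench where it is.

Things in the scene. Friction and masses are not known exactly. Their poses are not given: they have to be found in the camera images.
- rod: Hooked rod, 140 g. Wooden handle 100 long (x) x 16 wide (y) x 18 mm high (z), origin at its centre. A 7 mm steel shaft runs on along +x to x = 175 mm and turns down into a prong. It starts in the rest, prong down, axis 55 mm above the table, up to 6 mm forward or back. Balance: front half of the handle. Grasp across the 16 mm from above near x = +10 mm; grip hard (100 N or more).
- prong_end (a point): Lower end of the rod's straight round prong (7 mm thick): rod x = +175 mm, y = 0, z = -33.5 mm. A brass collar 14 mm thick sits on the shaft in front of the handle, up to rod x = +58 mm.
- rest: Fixed grey rod rest, on the left or right of the bench; origin on the table, x is the way the rod points. Base 190 x 60 x 8 mm with two open-topped notches, each 10 mm long in x; between them there is free room for fingers. The rod lies in it with its origin 55 mm above the rest's origin, within 6 mm of it along x.
- rear_notch (a point): Floor of the notch that holds the handle: rest x = -40 mm, 46 mm above the table; about 23 mm wide between lips that flare and rise 12 mm.
- front_notch (a point): Floor of the notch that holds the shaft: rest x = +85 mm, 51.5 mm above the table; about 17 mm wide between lips that flare and rise 12 mm.
- station: Fixed clear plastic dust hood on a 10 mm base plate, over a small parts safe with a bolt. Origin on the table; x points into the hood, away from its open front; z up. Side walls' inner faces at y = +-71 mm, back wall at x = +114 mm. Bolt guide rails up to 37 mm above the table within |y| < 16 mm, from x = -68 to +2 mm. The bolt is too deep inside for a gripper.
- bolt: Sliding bolt with an upright steel tab 30 mm wide (y) and 5 mm thick (x), top 56 mm above the table. Origin on the table right below the tab's centre; axes as the station's, y = 0 there. The tab stands on a flat bar 14 mm wide whose top is 35 mm above the table, also behind the tab (+x) where the prong goes; 20 mm or more are free above the bar there. Start: station x from -18 to +4 mm.
- hood_mouth (a point): Middle of the roof's front lower edge: station x = -70 mm, 120 mm above the table. The roof is 4 mm thick (top at 124 mm). The whole front below it, 142 mm wide, is open.
- lid (a joint): Opening angle in rad of the safe's steel lid, hinged at the back: 0 shut, 0.45 open. The bolt's tongue holds it shut; its own spring pops it up a few mm before the bolt reaches its stop. Open, its front edge (station x about +25 mm) is about 65 mm above the table, clear of the tab and rod.
- driver_stand: fixed round screwdriver stand, 100 mm across and 107 mm high; it and the rod rest may change sides; origin under its centre
- loupe: dark blue eye loupe, an open cup 34 mm across and 32 mm high, loose; origin at its underside's centre
- case_ring: steel watch case ring, 42 mm across and 10 mm high, loose; origin at its underside's centre
- holder: round grey movement holder, 44 mm across and 14 mm high, loose; origin at its underside's centre
- dial_dish: white china dish, 56 mm across and 16 mm high, loose; origin at its underside's centre
- blower: terracotta-coloured dust blower, a 64 mm bulb with an upright nozzle, 100 mm high, loose; origin at its underside's centre
- oil_jar: small capped jar, 40 mm across and 50 mm high, loose; origin at its underside's centre
- driver: watchmaker's screwdriver, 110 mm long, lying loose
- bolt_tab (a point): Middle of the tab's top edge. The bolt slides along station -x, needs roughly 3 N and stays where it is left. From its start it goes 26 to 40 mm, differently each time, to a hard metal stop that cannot be seen: there it halts and the force climbs steeply (5 N or more for each further mm of hand motion), so it has to be felt.
Not all that is in view belongs to the job. Of the things that look like the rod, the larger one is meant.

How it is judged (in metres and radians):
On the way:
1. with the lid up and the bolt drawn over 25 mm from its start, the rod keeps a pull of more than 6 N on the bolt for 0.4 s (it slides at 3 N, so it is at its stop) (value of joint lid above 0.2 rad and distance of bolt from where it was at the start of the episode above 0.025 m and contact force between rod and bolt above 6 N), for 0.4 s.
At the end, for the whole second after the job is handed in: The bolt stays drawn (over 24 mm from its start), the lid is up (over 0.3 rad), and the rod lies still in its rest, hook end forward and prong down: origin within 20 mm of the rest's in plan and 48 to 62 mm above it, direction within 0.12 rad, rolled or tipped under 0.35 rad (distance of bolt from where it was at the start of the episode above 0.024 m and value of joint lid above 0.3 rad and horizontal distance between rod and rest below 0.02 m and z of rod in the frame of rest between 0.048 and 0.062 m and angle between the x axis of rod and the x axis of rest, either way round below 0.12 rad and angle between rod's own z axis and vertical below 0.35 rad and linear speed of rod below 0.02 m/s and x of prong_end in the frame of rest above 0.1 m); the robot touches nothing.
It fails at once if the rod loads the bolt or the hood with more than 16 N (contact force between rod and bolt above 16 N or contact force between rod and station above 16 N).
It fails at once if the hand or arm touches the hood or the bolt (contact force between any of the fingers, the arm and station above 1 N or contact force between any of the fingers, the arm and bolt above 1 N).
It fails at once if another thing on the bench is moved more than 15 mm (distance of any of loupe, case_ring, holder, dial_dish, blower, oil_jar, driver from where it was at the start of the episode above 0.015 m).
It also fails if it takes over 59 s, if anything falls off the work surface, if the arm or the gripper's body presses on something with over 40 N, if the wrist force passes 120 N, or if a joint passes its speed limit or range.

## Working session

There is one attempt and no reset: what is moved stays moved. The work goes in short steps, Python scripts to look and compute and a tool call to move; the robot and the scene stay as the last step left them, time stands still between calls to the robot, and variables do not carry over. Pictures are saved under pics/ and viewed, at most 10 in all, crops included, and the job is handed in when it is done.

Besides the shell and the picture viewer there is one more tool, called after "Emit:" by a JSON object that holds its "api" and its "payload". drive_tool: Moves the arm, as the interface text tells. Its arguments: {"type":"object","properties":{"motion":{"type":"array","items":{"type":"object","properties":{"x":{"type":"number"},"y":{"type":"number"},"z":{"type":"number"},"wx":{"type":"number"},"wy":{"type":"number"},"wz":{"type":"number"},"fingers":{"type":"number"}}}}},"required":["motion"]}

```bash
mkdir -p pics; python3 - <<'E'
from bench import telemetry, cams, ticket, ctrl
import cv2,pickle,numpy as np
d={}
for n in("scene","side","wrist"):
    c=cams.get_image(n);d[n]=c
    cv2.imwrite(f"pics/{n}0.png",c["image"][:,:,::-1])
    print(n,c["fx"],c["cx"],c["cy"],np.round(c["R"],3).tolist(),np.round(c["t"],1))
pickle.dump(d,open("c0.pkl","wb"))
s=telemetry.sense();print(s,ctrl.grasp_offset)
E
```

```text
scene 460.8760597819941 280.56894406049304 202.60620305668343 [[0.537, 0.844, -0.015], [0.671, -0.437, -0.599], [-0.512, 0.311, -0.801]] [-254.9 -270.5 1500.1]
side 443.06470226514045 283.0622864389739 208.10654886770297 [[-0.778, -0.628, -0.015], [-0.466, 0.592, -0.658], [0.422, -0.505, -0.753]] [ 376.7  292.6 1235.7]
wrist 325.19226210127806 279.8489702353136 212.86122734098865 [[-0.425, 0.905, 0.002], [0.873, 0.409, 0.264], [0.238, 0.114, -0.964]] [672.8 -35.8 379.7]
{'time': 0.15, 'joints': array([-8.42863354e-01,  3.59213264e-01,  1.13205855e-02, -2.69834810e-04,
       -1.22410845e+00, -2.88079406e-01]), 'joint_velocities': array([-0.00060314, -0.00420001,  0.00160762,  0.00148476, -0.00056551,
       -0.00263703]), 'joint_torque': array([-1.28747550e-03, -5.83875847e+01,  2.93649298e+01,  6.94043800e+00,
       -4.29668362e-03, -2.06358408e-05]), 'position': array([ 287.24622375, -610.44978504,  230.60436828]), 'orientation': array([-1.82187185e-04, -2.18113316e-01,  9.75923256e-01,  5.88037044e-04]), 'force': array([-0.30898959, -0.06365301, -0.41494167]), 'ft_torque': array([-0.03781705, -0.0044789 ,  0.00557118]), 'grasp_force': 0.0, 'opening': 1.0023734096756671} 18.700000000000003
```

View pics/scene0.png

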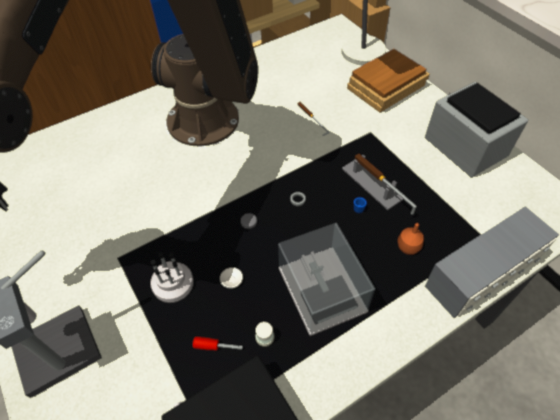

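View pics/side0.png

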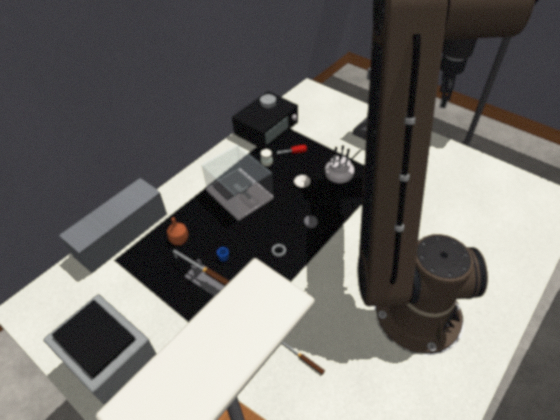

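Scene: candidates for the rod are the hooked rod in the grey rest on the mat (about 385,180) and a small hooked tool on the bare table (about 312,117). The red screwdriver at (218,345) is clearly the driver. I choose the larger one in the rest. The hood is at (325,280) and the stand at (170,280). I'll check with close crops.

```bash
python3 - <<'E'
import cv2,pickle,numpy as np
d=pickle.load(open("c0.pkl","rb"))
def crop(n,x,y,w,h,s):
    im=cv2.resize(d[n]["image"][y:y+h,x:x+w,::-1],None,fx=s,fy=s,interpolation=cv2.INTER_CUBIC)
    im=np.clip(im.astype(float)*1.5,0,255).astype(np.uint8)
    for k in range(0,w,10): cv2.putText(im,str(x+k),(k*s,8),0,.3,(0,255,255),1);cv2.line(im,(k*s,8),(k*s,14),(0,255,255),1)
    for k in range(0,h,10): cv2.putText(im,str(y+k),(0,k*s+4),0,.3,(0,255,0),1);cv2.line(im,(20,k*s),(26,k*s),(0,255,0),1)
    return im
a=crop("scene",335,140,100,80,7);cv2.imwrite("pics/rod1.png",a)
a=crop("scene",270,220,110,110,5);b=np.zeros((550,0,3),np.uint8)
cv2.imwrite("pics/st1.png",a)
E
```

```text
(no output)
```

View pics/rod1.png

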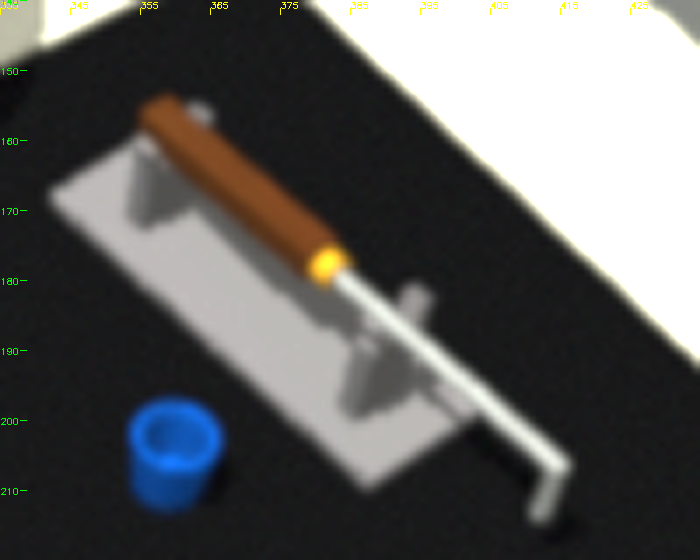

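View pics/st1.png

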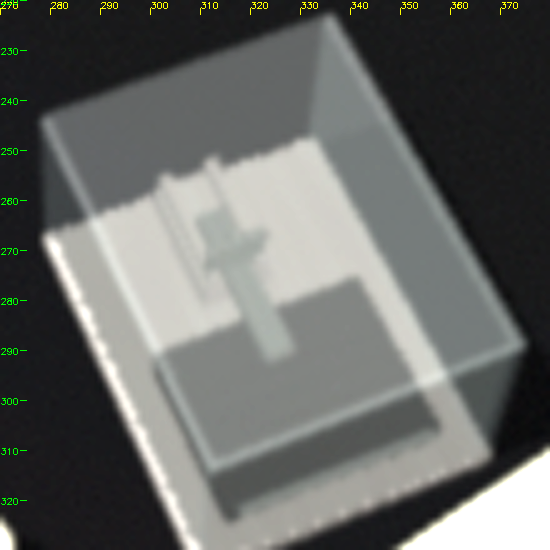

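The crops confirm it: a wooden-handled rod in the rest, with the shaft bend at about (415.7,206.4), the prong end at (412,213.6) and the loupe beside it at (360,204). The hood opens toward the robot (roof front corners at 278.4,244 and 336,222.8), and the tab is at about (317,268). Next, fit rough poses.

```bash
cat > h.py <<'E'
import numpy as np, pickle, cv2
from scipy.optimize import least_squares
from scipy.spatial.transform import Rotation as Ro
def proj(c,X,fish=False):
    p=np.atleast_2d(X)@np.array(c["R"]).T+c["t"]
    if fish:
        r=np.hypot(p[:,0],p[:,1]);th=np.arctan2(r,p[:,2]);u=p[:,:2]/r[:,None]*th[:,None]
    else: u=p[:,:2]/p[:,2:]
    return u*[c["fx"],c["fy"]]+[c["cx"],c["cy"]]
def ray(c,uv,z,fish=False):
    u=(np.array(uv,float)-[c["cx"],c["cy"]])/[c["fx"],c["fy"]]
    if fish:
        th=np.linalg.norm(u);d=np.r_[u/th*np.sin(th),np.cos(th)]
    else: d=np.r_[u,1]
    R=np.array(c["R"]);o=-R.T@c["t"];d=R.T@d
    return o+d*(z-o[2])/d[2]
def fit(obs,x0):
    # obs: (cam,fish,local pts,uv); pose [x,y,yaw]
    def w(p,L):
        c,s=np.cos(p[2]),np.sin(p[2]);L=np.array(L,float)
        return np.c_[p[0]+c*L[:,0]-s*L[:,1],p[1]+s*L[:,0]+c*L[:,1],L[:,2]]
    f=lambda p:np.concatenate([(proj(c,w(p,L),fi)-np.array(uv)).ravel() for c,fi,L,uv in obs])
    r=least_squares(f,x0,x_scale=[10,10,.1]);return r.x,r.fun
E
python3 - <<'E'
from h import *
d=pickle.load(open("c0.pkl","rb"));c=d["scene"]
for n,uv,z in [("bend",(415.7,206.4),55),("pend",(412.3,213.6),21.5),("collar",(381.5,178.3),55),("tab",(317.2,268.6),56),("loupe",(360,208),16),("blower",(410,240),30)]: print(n,ray(c,uv,z).round(1))
b=ray(c,(415.7,206.4),55);q=ray(c,(381.5,178.3),55);yaw=np.arctan2(*(b-q)[1::-1])
x,f=fit([(c,0,[[-95,30,8],[95,-30,8],[95,30,8],[-95,-30,8]],[(355,160.7),(387.6,209.7),(403.3,199.3),(342.1,168.1)])],[*(b-170*np.r_[np.cos(yaw),np.sin(yaw),0])[:2],yaw]);print("rest",x,f.round(1),yaw)
p=[ray(c,u,124) for u in [(278.4,244),(336,222.8),(375,289),(312.4,314)]];print(np.round(p,1))
E
```

```text
bend [663.7 301.6  55. ]
pend [662.3 300.5  21.5]
collar [540.7 288.7  55. ]
tab [674.4 -21.9  56. ]
loupe [568.4 197.9  16. ]
blower [724.8 233.8  30. ]
rest [5.13990668e+02 2.82870124e+02 9.25219958e-02] [ 1.  -1.2  0.3  0.4 -0.2 -0.1 -1.1  0.8] 0.10449576342481293
[[ 601.7  -84.4  124. ]
 [ 626.5   62.6  124. ]
 [ 811.4   29.9  124. ]
 [ 785.1 -116.2  124. ]]
```

View pics/wrist0.png

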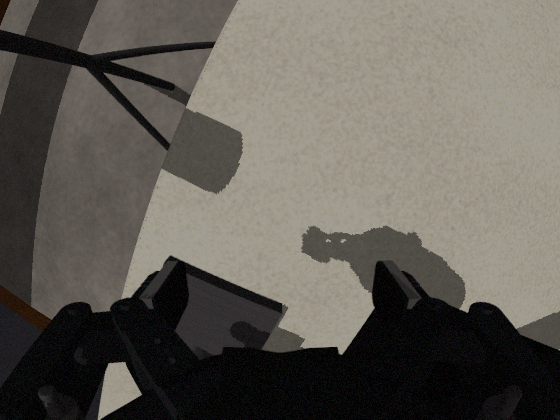

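```bash
cat >> h.py <<'E'
def delta(tcp,yaw,cmd=None):
    """tool-axes shift (mm) and turn (deg) to put TCP at tcp, tool down, tool-x heading yaw (rad)"""
    from bench import telemetry
    s=telemetry.sense();q=s["orientation"] if cmd is None else cmd[3:]
    p=s["position"] if cmd is None else np.array(cmd[:3])
    R=Ro.from_quat(np.r_[q[1:],q[0]]).as_matrix()
    T=np.array([[np.cos(yaw),np.sin(yaw),0],[np.sin(yaw),-np.cos(yaw),0],[0,0,-1]])
    return (R.T@(np.array(tcp)-p)).round(2),np.degrees(Ro.from_matrix(R.T@T).as_rotvec()).round(2)
E
python3 -c "
from h import *
a=[287.359,-610.754,231.302,0,-.21811,.97592,0]
print(delta([720,-30,400],np.radians(170),a))"
```

```text
(array([-638.72,  341.31, -168.7 ]), array([ 0. ,  0. , 35.2]))
```

Emit:
{"api": "drive_tool", "payload": {"motion": [{"x": 0,"y": 0,"z": -60,"wz": 0},{"x": -640,"y": 340,"z": -168,"wz": 35},{"x": -640,"y": 340,"z": -168,"wz": 35},{"x": -640,"y": 340,"z": -168,"wz": 35},{"x": -640,"y": 340,"z": -168,"wz": 35},{"x": -640,"y": 340,"z": -168,"wz": 35},{"x": -640,"y": 340,"z": -168,"wz": 35},{"x": -640,"y": 340,"z": -168,"wz": 35},{"x": -640,"y": 340,"z": -168,"wz": 35},{"x": -640,"y": 340,"z": -168,"wz": 35},{"x": -640,"y": 340,"z": -168,"wz": 35},{"x": -640,"y": 340,"z": -168,"wz": 35},{"x": -640,"y": 340,"z": -168,"wz": 35},{"x": -640,"y": 340,"z": -168,"wz": 35},{"x": -640,"y": 340,"z": -168,"wz": 35},{"x": -640,"y": 340,"z": -168,"wz": 35}]}}

```text
schema error: expected keys x, y, z, wx, wy, wz, fingers
```

```bash
python3 - <<'E'
from h import *
from bench import cams
c=cams.get_image("wrist");pickle.dump(c,open("w1.pkl","wb"))
im=np.clip(c["image"][:,:,::-1]*1.4,0,255).astype(np.uint8)
im=cv2.resize(im,None,fx=1.42,fy=1.42,interpolation=cv2.INTER_CUBIC);cv2.imwrite("pics/w1.png",im)
print(delta([560,284,300],np.radians(-174)))
E
```

```text
(array([-627.58,  693.41,  -68.64]), array([ 0.06, -0.02, 19.19]))
```

View pics/w1.png

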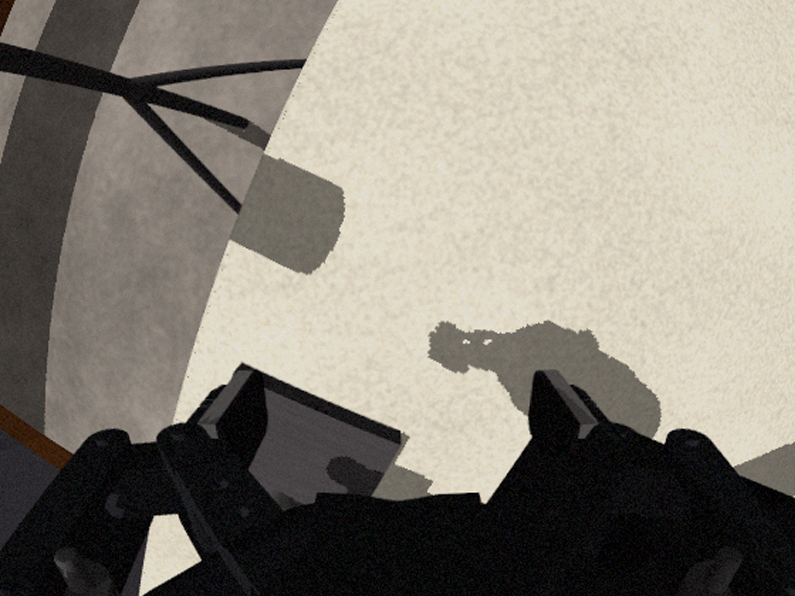

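The move was refused because every row needs all seven keys, so this picture only shows the start view again. I'll resend the move with full rows.

Emit:
{"api": "drive_tool", "payload": {"motion": [{"x": 0,"y": 0,"z": -60,"wx": 0,"wy": 0,"wz": 0,"fingers": 100},{"x": -640,"y": 340,"z": -168,"wx": 0,"wy": 0,"wz": 35,"fingers": 100},{"x": -640,"y": 340,"z": -168,"wx": 0,"wy": 0,"wz": 35,"fingers": 100},{"x": -640,"y": 340,"z": -168,"wx": 0,"wy": 0,"wz": 35,"fingers": 100},{"x": -640,"y": 340,"z": -168,"wx": 0,"wy": 0,"wz": 35,"fingers": 100},{"x": -640,"y": 340,"z": -168,"wx": 0,"wy": 0,"wz": 35,"fingers": 100},{"x": -640,"y": 340,"z": -168,"wx": 0,"wy": 0,"wz": 35,"fingers": 100},{"x": -640,"y": 340,"z": -168,"wx": 0,"wy": 0,"wz": 35,"fingers": 100},{"x": -640,"y": 340,"z": -168,"wx": 0,"wy": 0,"wz": 35,"fingers": 100},{"x": -640,"y": 340,"z": -168,"wx": 0,"wy": 0,"wz": 35,"fingers": 100},{"x": -640,"y": 340,"z": -168,"wx": 0,"wy": 0,"wz": 35,"fingers": 100},{"x": -640,"y": 340,"z": -168,"wx": 0,"wy": 0,"wz": 35,"fingers": 100},{"x": -640,"y": 340,"z": -168,"wx": 0,"wy": 0,"wz": 35,"fingers": 100},{"x": -640,"y": 340,"z": -168,"wx": 0,"wy": 0,"wz": 35,"fingers": 100},{"x": -640,"y": 340,"z": -168,"wx": 0,"wy": 0,"wz": 35,"fingers": 100}]}}

```text
time: 2.08
position: [721.6, -30.5, 398.6]
orientation: [-0.001, 0.085, 0.996, -0.0]
force: [-0.0, -0.3, 0.2]
opening: 1.005
grasp_force: 0.0
```

```bash
python3 - <<'E'
from h import *
from bench import cams,telemetry
c=cams.get_image("wrist");pickle.dump(c,open("w1.pkl","wb"))
im=np.clip(c["image"][:,:,::-1]*1.4,0,255).astype(np.uint8)
im=cv2.resize(im,None,fx=1.42,fy=1.42,interpolation=cv2.INTER_CUBIC);cv2.imwrite("pics/w2.png",im)
print(delta([560,284,300],np.radians(-174)),telemetry.sense()["joints"].round(2))
E
```

```text
(array([212.67, 283.06,  99.15]), array([-1.000e-02, -3.000e-02, -1.582e+01])) [ 0.23  0.4   0.44  0.   -1.61 -1.97]
```

View pics/w2.png

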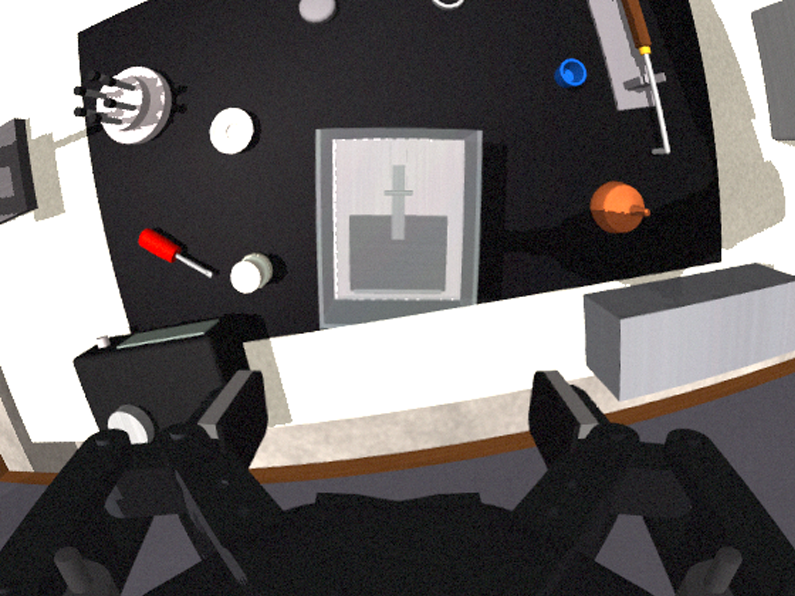

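View: hood roof corners at zoomed (316,129), (481,130), (320,328); tab centred at (398.5,192); rod bend at (660,151), loupe at (572,72), blower at (620,207). Now move over the rest.

Emit:
{"api": "drive_tool", "payload": {"motion": [{"x": 212,"y": 283,"z": 99,"wx": 0,"wy": 0,"wz": -16,"fingers": 100},{"x": 212,"y": 283,"z": 99,"wx": 0,"wy": 0,"wz": -16,"fingers": 100},{"x": 212,"y": 283,"z": 99,"wx": 0,"wy": 0,"wz": -16,"fingers": 100},{"x": 212,"y": 283,"z": 99,"wx": 0,"wy": 0,"wz": -16,"fingers": 100},{"x": 212,"y": 283,"z": 99,"wx": 0,"wy": 0,"wz": -16,"fingers": 100},{"x": 212,"y": 283,"z": 99,"wx": 0,"wy": 0,"wz": -16,"fingers": 100},{"x": 212,"y": 283,"z": 99,"wx": 0,"wy": 0,"wz": -16,"fingers": 100},{"x": 212,"y": 283,"z": 99,"wx": 0,"wy": 0,"wz": -16,"fingers": 100}]}}

```text
time: 3.12
position: [561.1, 283.4, 301.1]
orientation: [0.0, -0.054, 0.999, 0.0]
force: [-0.4, -0.1, 0.4]
opening: 0.998
grasp_force: 0.0
```

```bash
python3 - <<'E'
from h import *
from bench import cams,telemetry
s=telemetry.sense();print(s["position"].round(1),s["orientation"].round(4),s["joints"].round(2))
c=cams.get_image("wrist");pickle.dump(c,open("w2.pkl","wb"))
w=pickle.load(open("w1.pkl","rb"))
def crop(c,x,y,w,h,s,g=1.5):
    im=cv2.resize(c["image"][y:y+h,x:x+w,::-1],None,fx=s,fy=s,interpolation=cv2.INTER_CUBIC)
    im=np.clip(im.astype(float)*g,0,255).astype(np.uint8)
    for k in range(0,w,10): cv2.putText(im,str(x+k),(k*s,8),0,.3,(0,255,255),1);cv2.line(im,(k*s,8),(k*s,14),(0,255,255),1)
    for k in range(0,h,10): cv2.putText(im,str(y+k),(0,k*s+4),0,.3,(0,255,0),1);cv2.line(im,(20,k*s),(26,k*s),(0,255,0),1)
    return im
# where is rod?
g=proj(c,[[440,280,55],[664,301.6,55],[664,301,21]],True);print(g)
x0=int(max(0,g[:,0].min()-45));y0=int(max(0,g[:,1].min()-40));
a=crop(c,x0,y0,130,min(150,420-y0) if 0 else 190,3);b=crop(w,218,85,128,150,3)
H=max(a.shape[0],b.shape[0]);pad=lambda i:np.pad(i,((0,H-i.shape[0]),(0,0),(0,0)))
cv2.imwrite("pics/comb.png",np.hstack([pad(a),pad(b)]));print(x0,y0,a.shape)
E
```

```text
[561.1 283.4 301.1] [ 5.000e-04 -5.390e-02  9.985e-01  2.000e-04] [ 0.78  0.25  0.01  0.   -1.34 -2.24]
[[286.62810605  81.19781767]
 [284.12918729 260.35946746]
 [283.37702542 250.57810669]]
238 41 (570, 390, 3)
```

View pics/comb.png

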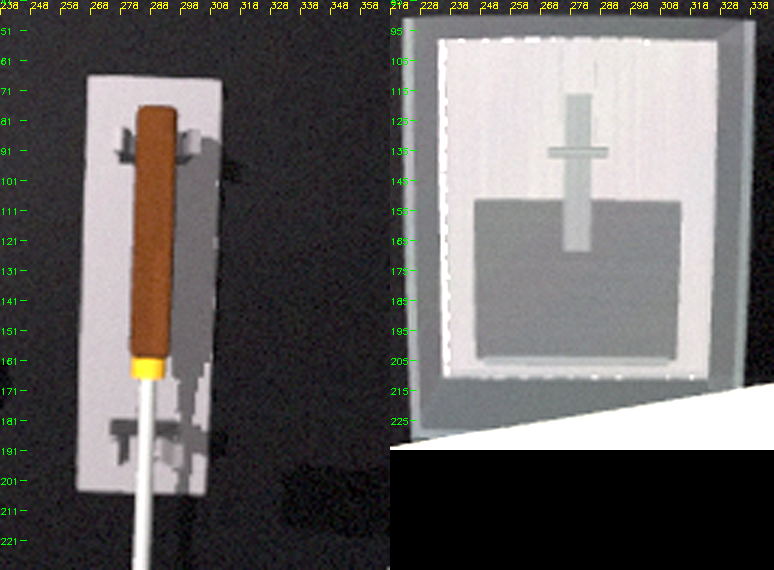

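Left panel: rest base corners at (88,76), (221,81), (205,495), (77,489), handle rear top edge centre at (157,107) and front at (150,356), collar front at (148,378). Right panel: plate corners at (438,39), (717,40), (708,378), (443,377), tab centre at (577.5,151), roof front corners at (403,18) and (755,21).

```bash
python3 - <<'E'
from h import *
a=pickle.load(open("w2.pkl","rb"));b=pickle.load(open("w1.pkl","rb"))
L=lambda X,Y:(238+X/3,41+Y/3);Q=lambda X,Y:(218+(X-390)/3,85+Y/3)
r=[ray(a,L(*p),8,1) for p in [(88,76),(221,81),(205,495),(77,489)]];print("rest",np.round(r,1))
m1=(r[0]+r[1])/2;m2=(r[2]+r[3])/2;print("rest ctr",(m1+m2)/2,np.linalg.norm(m2-m1),np.linalg.norm(r[0]-r[1]),"yaw",np.arctan2(*(m2-m1)[1::-1]))
h=[ray(a,L(157,106.5),64,1),ray(a,L(150,356.5),64,1),ray(a,L(142,569),58.5,1)];print("rod",np.round(h,1),np.linalg.norm(h[1]-h[0]))
for i,j in((0,1),(0,2)):print("yaw",np.arctan2(*(h[j]-h[i])[1::-1]))
p=[ray(b,Q(*p),10,1) for p in [(438,39),(717,40),(708,378),(443,377)]];print("plate",np.round(p,1))
m1=(p[0]+p[1])/2;m2=(p[2]+p[3])/2;print((m1+m2)/2,m1,np.linalg.norm(m2-m1),"yaw",np.arctan2(*(m2-m1)[1::-1]))
f=[ray(b,Q(403,18),124,1),ray(b,Q(755,21),124,1)];print("roof",np.round(f,1),np.mean(f,0),np.linalg.norm(f[0]-f[1]),"perp yaw",np.arctan2(*(f[1]-f[0])[1::-1])-np.pi/2)
t=[ray(b,Q(547,151),56,1),ray(b,Q(608,151),56,1)];print("tab",np.round(t,1),np.mean(t,0))
e=[ray(b,Q(578,94),35,1),ray(b,Q(577,250),35,1)];print("bar",np.round(e,1),"yaw",np.arctan2(*(e[1]-e[0])[1::-1]))
E
```

```text
rest [[415.8 252.8   8. ]
 [411.3 311.3   8. ]
 [599.8 326.1   8. ]
 [603.3 267.    8. ]]
rest ctr [507.51885965 289.31662309   8.        ] 188.57836264964212 58.680650938712276 yaw 0.07700390345729513
rod [[435.2 283.6  64. ]
 [533.1 291.6  64. ]
 [622.  298.4  58.5]] 98.23852149982912
yaw 0.08128305851088254
yaw 0.07909159729070094
plate [[ 595.9  -82.7   10. ]
 [ 622.1   65.6   10. ]
 [ 808.2   32.2   10. ]
 [ 781.9 -116.    10. ]]
[702.0339298  -25.21766149  10.        ] [609.01034093  -8.54610055  10.        ] 189.01141797552765 yaw -0.17733599537871736
roof [[596.5 -82.  124. ]
 [623.3  65.5 124. ]] [609.88687074  -8.29732808 124.        ] 149.9060157834901 perp yaw -0.17943020496455286
tab [[666.4 -33.9  56. ]
 [671.6  -4.2  56. ]] [669.01703744 -19.07046644  56.        ]
bar [[640.5 -13.8  35. ]
 [720.7 -28.2  35. ]] yaw -0.17769831167782257
```

```bash
python3 -c "
from h import *
print(delta([494.5,288.4,130],.079-np.pi))
print(delta([494.5,288.4,36],.079-np.pi))"
```

```text
(array([ 66.19,  12.35, 171.15]), array([0.03, 0.07, 1.6 ]))
(array([ 66.3 ,  12.3 , 265.15]), array([0.03, 0.07, 1.6 ]))
```

Emit:
{"api": "drive_tool", "payload": {"motion": [{"x": 66,"y": 12,"z": 60,"wx": 0,"wy": 0,"wz": 1.6,"fingers": 100},{"x": 66.3,"y": 12.3,"z": 110,"wx": 0,"wy": 0,"wz": 1.6,"fingers": 100},{"x": 66.3,"y": 12.3,"z": 160,"wx": 0,"wy": 0,"wz": 1.6,"fingers": 100},{"x": 66.3,"y": 12.3,"z": 205,"wx": 0,"wy": 0,"wz": 1.6,"fingers": 100},{"x": 66.3,"y": 12.3,"z": 240,"wx": 0,"wy": 0,"wz": 1.6,"fingers": 100},{"x": 66.3,"y": 12.3,"z": 258,"wx": 0,"wy": 0,"wz": 1.6,"fingers": 100},{"x": 66.3,"y": 12.3,"z": 265,"wx": 0,"wy": 0,"wz": 1.6,"fingers": 100},{"x": 66.3,"y": 12.3,"z": 265,"wx": 0,"wy": 0,"wz": 1.6,"fingers": 100},{"x": 66.3,"y": 12.3,"z": 265,"wx": 0,"wy": 0,"wz": 1.6,"fingers": 60},{"x": 66.3,"y": 12.3,"z": 265,"wx": 0,"wy": 0,"wz": 1.6,"fingers": 30},{"x": 66.3,"y": 12.3,"z": 265,"wx": 0,"wy": 0,"wz": 1.6,"fingers": 0},{"x": 66.3,"y": 12.3,"z": 265,"wx": 0,"wy": 0,"wz": 1.6,"fingers": 0},{"x": 66.3,"y": 12.3,"z": 265,"wx": 0,"wy": 0,"wz": 1.6,"fingers": 0},{"x": 66.3,"y": 12.3,"z": 265,"wx": 0,"wy": 0,"wz": 1.6,"fingers": 0},{"x": 66.3,"y": 12.3,"z": 265,"wx": 0,"wy": 0,"wz": 1.6,"fingers": 0}]}}

```text
time: 5.05
position: [493.8, 289.3, 35.7]
orientation: [0.0, -0.04, 0.999, -0.0]
force: [-1.0, -2.1, 6.6]
opening: 0.176
grasp_force: 58.6
```

Emit:
{"api": "drive_tool", "payload": {"motion": [{"x": 0,"y": 0,"z": -5,"wx": 0,"wy": 0,"wz": 0,"fingers": 0},{"x": 0,"y": 0,"z": -15,"wx": 0,"wy": 0,"wz": 0,"fingers": 0},{"x": 0,"y": 0,"z": -30,"wx": 0,"wy": 0,"wz": 0,"fingers": 0},{"x": 0,"y": 0,"z": -50,"wx": 0,"wy": 0,"wz": 0,"fingers": 0},{"x": 0,"y": 0,"z": -75,"wx": 0,"wy": 0,"wz": 0,"fingers": 0},{"x": 0,"y": 0,"z": -100,"wx": 0,"wy": 0,"wz": 0,"fingers": 0},{"x": 0,"y": 0,"z": -125,"wx": 0,"wy": 0,"wz": 0,"fingers": 0},{"x": 0,"y": 0,"z": -145,"wx": 0,"wy": 0,"wz": 0,"fingers": 0},{"x": 0,"y": 0,"z": -155,"wx": 0,"wy": 0,"wz": 0,"fingers": 0},{"x": 0,"y": 0,"z": -155,"wx": 0,"wy": 0,"wz": 0,"fingers": 0}]}}

```text
time: 6.3
position: [493.9, 289.7, 191.2]
orientation: [0.001, -0.04, 0.999, 0.001]
force: [0.5, 0.1, -2.0]
opening: 0.175
grasp_force: 58.7
```

```bash
python3 -c "
from h import *
from bench import telemetry
s=telemetry.sense();print(s['force'],s['ft_torque'],s['position'],s['orientation'])
print(delta([422,25.3,190],np.pi-.178))"
```

```text
[ 0.49056313  0.07177034 -1.98089878] [0.00908711 0.03319373 0.03269425] [493.88051149 289.65731658 191.1931836 ] [ 5.50126266e-04 -4.01249307e-02  9.99194303e-01  6.58014212e-04]
(array([  92.85, -257.74,    0.76]), array([ 0.08,  0.06, 14.8 ]))
```

Emit:
{"api": "drive_tool", "payload": {"motion": [{"x": 5,"y": -13,"z": 0,"wx": 0,"wy": 0,"wz": 0.8,"fingers": 0},{"x": 14,"y": -39,"z": 0,"wx": 0,"wy": 0,"wz": 2.3,"fingers": 0},{"x": 26,"y": -72,"z": 0,"wx": 0,"wy": 0,"wz": 4.2,"fingers": 0},{"x": 39,"y": -108,"z": 0,"wx": 0,"wy": 0,"wz": 6.2,"fingers": 0},{"x": 52,"y": -144,"z": 0,"wx": 0,"wy": 0,"wz": 8.3,"fingers": 0},{"x": 65,"y": -180,"z": 0,"wx": 0,"wy": 0,"wz": 10.4,"fingers": 0},{"x": 77,"y": -213,"z": 0,"wx": 0,"wy": 0,"wz": 12.3,"fingers": 0},{"x": 86,"y": -239,"z": 0,"wx": 0,"wy": 0,"wz": 13.8,"fingers": 0},{"x": 91,"y": -253,"z": 0,"wx": 0,"wy": 0,"wz": 14.5,"fingers": 0},{"x": 92.9,"y": -257.7,"z": 5,"wx": 0,"wy": 0,"wz": 14.8,"fingers": 0},{"x": 92.9,"y": -257.7,"z": 20,"wx": 0,"wy": 0,"wz": 14.8,"fingers": 0},{"x": 92.9,"y": -257.7,"z": 45,"wx": 0,"wy": 0,"wz": 14.8,"fingers": 0},{"x": 92.9,"y": -257.7,"z": 70,"wx": 0,"wy": 0,"wz": 14.8,"fingers": 0},{"x": 92.9,"y": -257.7,"z": 92,"wx": 0,"wy": 0,"wz": 14.8,"fingers": 0},{"x": 92.9,"y": -257.7,"z": 106,"wx": 0,"wy": 0,"wz": 14.8,"fingers": 0},{"x": 92.9,"y": -257.7,"z": 112,"wx": 0,"wy": 0,"wz": 14.8,"fingers": 0},{"x": 92.9,"y": -257.7,"z": 112,"wx": 0,"wy": 0,"wz": 14.8,"fingers": 0},{"x": 92.9,"y": -257.7,"z": 112,"wx": 0,"wy": 0,"wz": 14.8,"fingers": 0}]}}

```text
time: 8.55
position: [422.2, 25.4, 78.7]
orientation: [0.0, 0.089, 0.996, 0.0]
force: [0.6, 0.1, -1.2]
opening: 0.173
grasp_force: 58.7
```

```bash
python3 - <<'E'
from h import *
from bench import cams,telemetry
s=telemetry.sense();print(s["position"].round(2),s["orientation"].round(4),s["force"].round(2))
# predicted rod in wrist/scene
R=Ro.from_quat(np.r_[s["orientation"][1:],s["orientation"][0]]).as_matrix()
P=s["position"]+R@np.array([-165.6,0,-18.7]);E=s["position"]+R@np.array([-165.6,0,14.8]);print(P,E)
out=[]
for n,(w,h) in(("scene",(100,70)),("side",(100,70))):
    c=cams.get_image(n);g=proj(c,[P,E,P-165*np.array([.984,-.177,0])]);print(n,g.round(1).tolist())
    x,y=(g[0]-[w/2,h/2]).astype(int);im=cv2.resize(c["image"][y:y+h,x:x+w,::-1],None,fx=6,fy=6,interpolation=cv2.INTER_CUBIC)
    im=np.clip(im*1.5,0,255).astype(np.uint8).copy()
    for q in g[:2]: cv2.circle(im,tuple(int(v) for v in (q-[x,y])*6+3),3,(0,0,255),1)
    pickle.dump(c,open(n+"2.pkl","wb"));out.append(im[:,:])
im=np.vstack([cv2.resize(o,None,fx=.7,fy=.7) for o in out]);cv2.imwrite("pics/pre.png",im);print(im.shape)
E
```

```text
[422.22  25.38  78.74] [4.000e-04 8.880e-02 9.961e-01 2.000e-04] [ 0.65  0.05 -1.19]
[585.19635311  -3.90483149  97.55522795] [585.2223682   -3.89416174  64.05523975]
scene [[302.9, 229.5], [302.6, 236.9], [277.5, 181.2]]
side [[258.7, 193.6], [259.2, 200.6], [293.2, 223.7]]
(588, 420, 3)
```

View pics/pre.png

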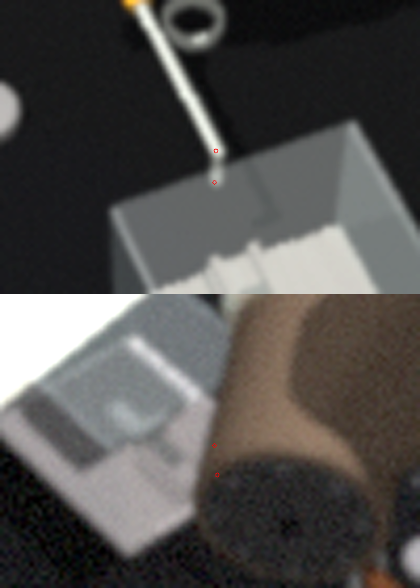

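The picture shows the bend and prong where predicted (scene 303,229.5 and 302.6,237), just in front of the mouth and centred, with the prong pointing down. Now go in over the tab, then lower behind it.

Emit:
{"api": "drive_tool", "payload": {"motion": [{"x": -4,"y": 0,"z": 0,"wx": 0,"wy": 0,"wz": 0,"fingers": 0},{"x": -13,"y": 0,"z": 0,"wx": 0,"wy": 0,"wz": 0,"fingers": 0},{"x": -26,"y": 0,"z": 0,"wx": 0,"wy": 0,"wz": 0,"fingers": 0},{"x": -41,"y": 0,"z": 0,"wx": 0,"wy": 0,"wz": 0,"fingers": 0},{"x": -56,"y": 0,"z": 0,"wx": 0,"wy": 0,"wz": 0,"fingers": 0},{"x": -71,"y": 0,"z": 0,"wx": 0,"wy": 0,"wz": 0,"fingers": 0},{"x": -84,"y": 0,"z": 0,"wx": 0,"wy": 0,"wz": 0,"fingers": 0},{"x": -93,"y": 0,"z": 0,"wx": 0,"wy": 0,"wz": 0,"fingers": 0},{"x": -97,"y": 0,"z": 0,"wx": 0,"wy": 0,"wz": 0,"fingers": 0},{"x": -97,"y": 0,"z": 0,"wx": 0,"wy": 0,"wz": 0,"fingers": 0},{"x": -97,"y": 0,"z": 0,"wx": 0,"wy": 0,"wz": 0,"fingers": 0}]}}

```text
time: 10.02
position: [516.8, 7.9, 78.3]
orientation: [-0.0, 0.089, 0.996, 0.0]
force: [0.3, -0.7, -1.8]
opening: 0.175
grasp_force: 58.7
```

```bash
python3 - <<'E'
from h import *
from bench import cams,telemetry
s=telemetry.sense();print(s["position"].round(2),s["orientation"].round(4),s["force"].round(2))
c=cams.get_image("scene");x,y,w,h=285,235,70,55
im=cv2.resize(c["image"][y:y+h,x:x+w,::-1],None,fx=10,fy=10,interpolation=cv2.INTER_CUBIC)
im=np.clip(im*1.4,0,255).astype(np.uint8)
R=Ro.from_quat(np.r_[s["orientation"][1:],s["orientation"][0]]).as_matrix()
for o,z in((-18.7,0),(14.8,0)):
    q=proj(c,s["position"]+R@np.array([-165.6,0,o]))[0];print(q);cv2.circle(im,tuple(int(v) for v in (q-[x,y])*10+5),4,(0,0,255),1)
q=proj(c,[669,-19.1,56])[0];print(q);cv2.circle(im,tuple(int(v) for v in (q-[x,y])*10+5),4,(0,255,0),1)
cv2.imwrite("pics/in.png",im)
E
```

```text
[516.84   7.92  78.32] [-1.00e-04  8.89e-02  9.96e-01  0.00e+00] [ 0.25 -0.67 -1.83]
[319.58849757 261.66508756]
[318.84047679 268.66340356]
[316.85300103 266.35884435]
```

View pics/in.png

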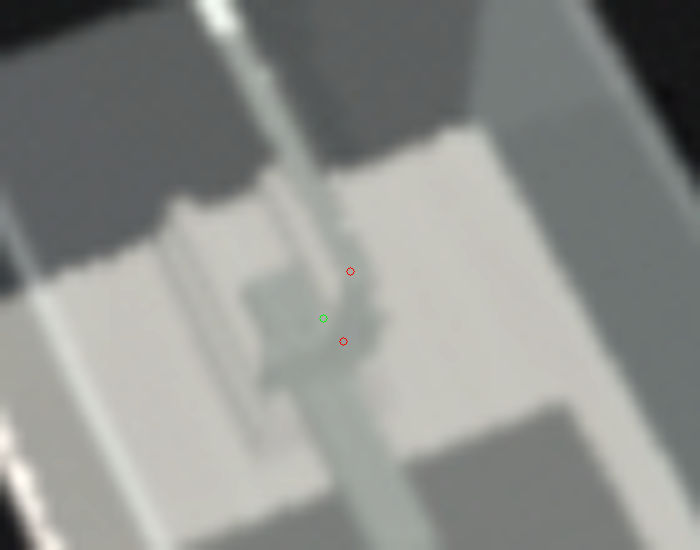

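The tab (about 317,270) lies just short of the prong, which is at about (320,268) and centred on the bar, in line with the wrist-based estimate. Lower carefully and check force.

Emit:
{"api": "drive_tool", "payload": {"motion": [{"x": 0,"y": 0,"z": 3,"wx": 0,"wy": 0,"wz": 0,"fingers": 0},{"x": 0,"y": 0,"z": 6,"wx": 0,"wy": 0,"wz": 0,"fingers": 0},{"x": 0,"y": 0,"z": 8,"wx": 0,"wy": 0,"wz": 0,"fingers": 0},{"x": 0,"y": 0,"z": 9,"wx": 0,"wy": 0,"wz": 0,"fingers": 0},{"x": 0,"y": 0,"z": 9.8,"wx": 0,"wy": 0,"wz": 0,"fingers": 0},{"x": 0,"y": 0,"z": 9.8,"wx": 0,"wy": 0,"wz": 0,"fingers": 0}]}}

```text
time: 10.82
position: [517.2, 7.9, 68.5]
orientation: [-0.0, 0.089, 0.996, -0.0]
force: [0.2, -0.1, -2.3]
opening: 0.176
grasp_force: 58.7
```

Emit:
{"api": "drive_tool", "payload": {"motion": [{"x": 0,"y": 0,"z": 3,"wx": 0,"wy": 0,"wz": 0,"fingers": 0},{"x": 0,"y": 0,"z": 6,"wx": 0,"wy": 0,"wz": 0,"fingers": 0},{"x": 0,"y": 0,"z": 8,"wx": 0,"wy": 0,"wz": 0,"fingers": 0},{"x": 0,"y": 0,"z": 10,"wx": 0,"wy": 0,"wz": 0,"fingers": 0},{"x": 0,"y": 0,"z": 11,"wx": 0,"wy": 0,"wz": 0,"fingers": 0},{"x": 0,"y": 0,"z": 11,"wx": 0,"wy": 0,"wz": 0,"fingers": 0}]}}

```text
time: 11.58
position: [517.2, 7.9, 57.4]
orientation: [-0.0, 0.089, 0.996, -0.0]
force: [-0.3, 0.4, -2.2]
opening: 0.178
grasp_force: 58.7
```

Emit:
{"api": "drive_tool", "payload": {"motion": [{"x": 1.5,"y": 0,"z": 0,"wx": 0,"wy": 0,"wz": 0,"fingers": 0},{"x": 3,"y": 0,"z": 0,"wx": 0,"wy": 0,"wz": 0,"fingers": 0},{"x": 4.5,"y": 0,"z": 0,"wx": 0,"wy": 0,"wz": 0,"fingers": 0},{"x": 6,"y": 0,"z": 0,"wx": 0,"wy": 0,"wz": 0,"fingers": 0},{"x": 7.5,"y": 0,"z": 0,"wx": 0,"wy": 0,"wz": 0,"fingers": 0},{"x": 9,"y": 0,"z": 0,"wx": 0,"wy": 0,"wz": 0,"fingers": 0},{"x": 10.5,"y": 0,"z": 0,"wx": 0,"wy": 0,"wz": 0,"fingers": 0},{"x": 12,"y": 0,"z": 0,"wx": 0,"wy": 0,"wz": 0,"fingers": 0},{"x": 13.5,"y": 0,"z": 0,"wx": 0,"wy": 0,"wz": 0,"fingers": 0},{"x": 15,"y": 0,"z": 0,"wx": 0,"wy": 0,"wz": 0,"fingers": 0}]}}

```text
time: 12.82
position: [502.4, 10.6, 57.5]
orientation: [0.0, 0.089, 0.996, 0.0]
force: [3.7, -0.4, -1.5]
opening: 0.175
grasp_force: 58.6
```

Emit:
{"api": "drive_tool", "payload": {"motion": [{"x": 1.5,"y": 0,"z": 0,"wx": 0,"wy": 0,"wz": 0,"fingers": 0},{"x": 3,"y": 0,"z": 0,"wx": 0,"wy": 0,"wz": 0,"fingers": 0},{"x": 4.5,"y": 0,"z": 0,"wx": 0,"wy": 0,"wz": 0,"fingers": 0},{"x": 6,"y": 0,"z": 0,"wx": 0,"wy": 0,"wz": 0,"fingers": 0},{"x": 7.5,"y": 0,"z": 0,"wx": 0,"wy": 0,"wz": 0,"fingers": 0},{"x": 9,"y": 0,"z": 0,"wx": 0,"wy": 0,"wz": 0,"fingers": 0},{"x": 10.5,"y": 0,"z": 0,"wx": 0,"wy": 0,"wz": 0,"fingers": 0},{"x": 12,"y": 0,"z": 0,"wx": 0,"wy": 0,"wz": 0,"fingers": 0},{"x": 12.8,"y": 0,"z": 0,"wx": 0,"wy": 0,"wz": 0,"fingers": 0}]}}

```text
time: 13.95
position: [489.8, 12.9, 57.5]
orientation: [0.0, 0.089, 0.996, 0.0]
force: [3.6, -0.5, -2.4]
opening: 0.181
grasp_force: 58.6
```

Emit:
{"api": "drive_tool", "payload": {"motion": [{"x": 0.8,"y": 0,"z": 0,"wx": 0,"wy": 0,"wz": 0,"fingers": 0},{"x": 1.5,"y": 0,"z": 0,"wx": 0,"wy": 0,"wz": 0,"fingers": 0},{"x": 2,"y": 0,"z": 0,"wx": 0,"wy": 0,"wz": 0,"fingers": 0}]}}

```text
time: 14.32
position: [487.9, 13.2, 57.5]
orientation: [0.0, 0.089, 0.996, -0.0]
force: [3.2, -1.5, -1.8]
opening: 0.175
grasp_force: 58.6
```

Emit:
{"api": "drive_tool", "payload": {"motion": [{"x": 0.5,"y": 0,"z": 0,"wx": 0,"wy": 0,"wz": 0,"fingers": 0},{"x": 1,"y": 0,"z": 0,"wx": 0,"wy": 0,"wz": 0,"fingers": 0}]}}

```text
time: 14.58
position: [486.7, 13.3, 57.5]
orientation: [-0.0, 0.089, 0.996, -0.0]
force: [2.4, -0.5, -1.8]
opening: 0.174
grasp_force: 58.7
```

Emit:
{"api": "drive_tool", "payload": {"motion": [{"x": 0.5,"y": 0,"z": 0,"wx": 0,"wy": 0,"wz": 0,"fingers": 0},{"x": 1,"y": 0,"z": 0,"wx": 0,"wy": 0,"wz": 0,"fingers": 0}]}}

```text
time: 14.82
position: [485.8, 13.5, 57.5]
orientation: [-0.0, 0.089, 0.996, -0.0]
force: [1.7, -0.5, -0.9]
opening: 0.175
grasp_force: 58.7
```

Emit:
{"api": "drive_tool", "payload": {"motion": [{"x": 0.5,"y": 0,"z": 0,"wx": 0,"wy": 0,"wz": 0,"fingers": 0},{"x": 1,"y": 0,"z": 0,"wx": 0,"wy": 0,"wz": 0,"fingers": 0}]}}

```text
time: 15.08
position: [484.9, 13.7, 57.5]
orientation: [-0.0, 0.089, 0.996, -0.0]
force: [2.6, 0.1, -2.6]
opening: 0.178
grasp_force: 58.7
```

Emit:
{"api": "drive_tool", "payload": {"motion": [{"x": 0.5,"y": 0,"z": 0,"wx": 0,"wy": 0,"wz": 0,"fingers": 0},{"x": 1,"y": 0,"z": 0,"wx": 0,"wy": 0,"wz": 0,"fingers": 0}]}}

```text
time: 15.32
position: [484.0, 13.9, 57.5]
orientation: [0.0, 0.089, 0.996, 0.0]
force: [2.4, 0.1, -2.1]
opening: 0.177
grasp_force: 58.7
```

Emit:
{"api": "drive_tool", "payload": {"motion": [{"x": 0.5,"y": 0,"z": 0,"wx": 0,"wy": 0,"wz": 0,"fingers": 0},{"x": 1,"y": 0,"z": 0,"wx": 0,"wy": 0,"wz": 0,"fingers": 0}]}}

```text
time: 15.58
position: [482.9, 14.1, 57.5]
orientation: [-0.0, 0.089, 0.996, 0.0]
force: [1.9, -1.0, -1.5]
opening: 0.179
grasp_force: 58.7
```

Emit:
{"api": "drive_tool", "payload": {"motion": [{"x": 0.5,"y": 0,"z": 0,"wx": 0,"wy": 0,"wz": 0,"fingers": 0},{"x": 1,"y": 0,"z": 0,"wx": 0,"wy": 0,"wz": 0,"fingers": 0}]}}

```text
time: 15.82
position: [482.0, 14.2, 57.5]
orientation: [-0.0, 0.089, 0.996, -0.0]
force: [2.9, -0.6, -2.1]
opening: 0.176
grasp_force: 58.7
```

Emit:
{"api": "drive_tool", "payload": {"motion": [{"x": 0.5,"y": 0,"z": 0,"wx": 0,"wy": 0,"wz": 0,"fingers": 0},{"x": 1,"y": 0,"z": 0,"wx": 0,"wy": 0,"wz": 0,"fingers": 0}]}}

```text
time: 16.08
position: [481.5, 14.5, 57.6]
orientation: [0.0, 0.089, 0.996, 0.0]
force: [4.5, -2.1, -3.8]
opening: 0.176
grasp_force: 58.5
```

Emit:
{"api": "drive_tool", "payload": {"motion": [{"x": 0.2,"y": 0,"z": 0,"wx": 0,"wy": 0,"wz": 0,"fingers": 0},{"x": 0.4,"y": 0,"z": 0,"wx": 0,"wy": 0,"wz": 0,"fingers": 0}]}}

```text
time: 16.32
position: [481.5, 14.7, 57.8]
orientation: [0.001, 0.089, 0.996, 0.0]
force: [5.9, -2.6, -3.5]
opening: 0.173
grasp_force: 58.5
```

Emit:
{"api": "drive_tool", "payload": {"motion": [{"x": 0.2,"y": 0,"z": 0,"wx": 0,"wy": 0,"wz": 0,"fingers": 0},{"x": 0.4,"y": 0,"z": 0,"wx": 0,"wy": 0,"wz": 0,"fingers": 0}]}}

```text
time: 16.58
position: [481.5, 14.8, 57.9]
orientation: [0.001, 0.089, 0.996, 0.0]
force: [6.3, -2.6, -4.1]
opening: 0.175
grasp_force: 58.4
```

Emit:
{"api": "drive_tool", "payload": {"motion": [{"x": 0.3,"y": 0,"z": 0,"wx": 0,"wy": 0,"wz": 0,"fingers": 0},{"x": 0.6,"y": 0,"z": 0,"wx": 0,"wy": 0,"wz": 0,"fingers": 0},{"x": 0.6,"y": 0,"z": 0,"wx": 0,"wy": 0,"wz": 0,"fingers": 0}]}}

```text
time: 16.95
position: [481.4, 15.0, 58.0]
orientation: [0.001, 0.089, 0.996, 0.0]
force: [9.2, -3.4, -4.9]
opening: 0.18
grasp_force: 58.5
```

Emit:
{"api": "drive_tool", "payload": {"motion": [{"x": 0,"y": 0,"z": 0,"wx": 0,"wy": 0,"wz": 0,"fingers": 0},{"x": 0,"y": 0,"z": 0,"wx": 0,"wy": 0,"wz": 0,"fingers": 0},{"x": 0,"y": 0,"z": 0,"wx": 0,"wy": 0,"wz": 0,"fingers": 0},{"x": 0,"y": 0,"z": 0,"wx": 0,"wy": 0,"wz": 0,"fingers": 0},{"x": 0,"y": 0,"z": 0,"wx": 0,"wy": 0,"wz": 0,"fingers": 0},{"x": 0,"y": 0,"z": 0,"wx": 0,"wy": 0,"wz": 0,"fingers": 0},{"x": 0,"y": 0,"z": 0,"wx": 0,"wy": 0,"wz": 0,"fingers": 0},{"x": 0,"y": 0,"z": 0,"wx": 0,"wy": 0,"wz": 0,"fingers": 0},{"x": 0,"y": 0,"z": 0,"wx": 0,"wy": 0,"wz": 0,"fingers": 0}]}}

```text
time: 18.08
position: [481.4, 15.0, 58.0]
orientation: [0.001, 0.089, 0.996, 0.0]
force: [8.5, -2.9, -4.7]
opening: 0.176
grasp_force: 58.5
```

```bash
python3 - <<'E'
from h import *
from bench import cams,telemetry
s=telemetry.sense();print(s["position"].round(2),s["orientation"].round(4),s["force"].round(2),s["ft_torque"].round(3))
c=cams.get_image("scene");x,y,w,h=270,215,110,110
im=cv2.resize(c["image"][y:y+h,x:x+w,::-1],None,fx=5,fy=5,interpolation=cv2.INTER_CUBIC)
cv2.imwrite("pics/pull.png",np.clip(im*1.4,0,255).astype(np.uint8))
E
```

```text
[481.42  14.99  57.99] [1.50e-03 8.88e-02 9.96e-01 4.00e-04] [ 8.49 -2.93 -4.72] [-1.045 -2.835 -0.194]
```

View pics/pull.png

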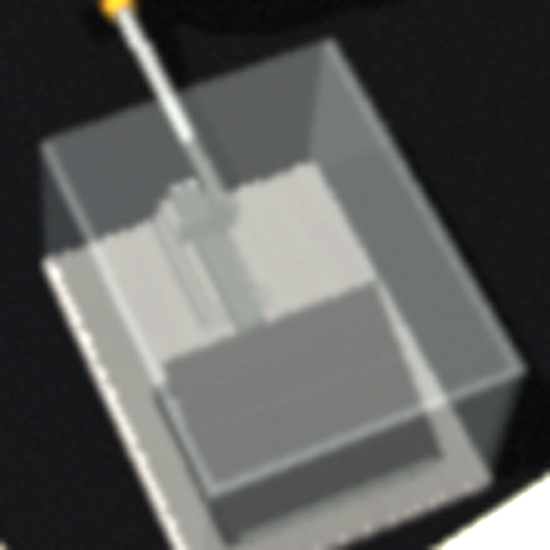

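The picture shows the tab drawn to the front of the rails at about (311,258) and the safe's lid edge raised. The pull held about 9–10 N for over a second. Now unhook: push back, raise, withdraw.

Emit:
{"api": "drive_tool", "payload": {"motion": [{"x": -1,"y": 0,"z": 0,"wx": 0,"wy": 0,"wz": 0,"fingers": 0},{"x": -3,"y": 0,"z": 0,"wx": 0,"wy": 0,"wz": 0,"fingers": 0},{"x": -5,"y": 0,"z": 0,"wx": 0,"wy": 0,"wz": 0,"fingers": 0},{"x": -7,"y": 0,"z": 0,"wx": 0,"wy": 0,"wz": 0,"fingers": 0},{"x": -7.5,"y": 0,"z": 0,"wx": 0,"wy": 0,"wz": 0,"fingers": 0},{"x": -7.5,"y": 0,"z": 0,"wx": 0,"wy": 0,"wz": 0,"fingers": 0},{"x": -7.5,"y": 0,"z": 0,"wx": 0,"wy": 0,"wz": 0,"fingers": 0}]}}

```text
time: 19.0
position: [486.9, 13.4, 57.5]
orientation: [-0.0, 0.089, 0.996, -0.0]
force: [-0.1, 1.1, -1.6]
opening: 0.178
grasp_force: 58.9
```

Emit:
{"api": "drive_tool", "payload": {"motion": [{"x": 0,"y": 0,"z": -3,"wx": 0,"wy": 0,"wz": 0,"fingers": 0},{"x": 0,"y": 0,"z": -8,"wx": 0,"wy": 0,"wz": 0,"fingers": 0},{"x": 0,"y": 0,"z": -14,"wx": 0,"wy": 0,"wz": 0,"fingers": 0},{"x": 0,"y": 0,"z": -20,"wx": 0,"wy": 0,"wz": 0,"fingers": 0},{"x": 0,"y": 0,"z": -24,"wx": 0,"wy": 0,"wz": 0,"fingers": 0},{"x": 0,"y": 0,"z": -25,"wx": 0,"wy": 0,"wz": 0,"fingers": 0},{"x": 0,"y": 0,"z": -25,"wx": 0,"wy": 0,"wz": 0,"fingers": 0}]}}

```text
time: 19.88
position: [487.0, 13.3, 82.5]
orientation: [-0.0, 0.089, 0.996, 0.0]
force: [0.8, 0.1, -1.7]
opening: 0.178
grasp_force: 58.9
```

Emit:
{"api": "drive_tool", "payload": {"motion": [{"x": 3,"y": 0,"z": 0,"wx": 0,"wy": 0,"wz": 0,"fingers": 0},{"x": 8,"y": 0,"z": 0,"wx": 0,"wy": 0,"wz": 0,"fingers": 0},{"x": 15,"y": 0,"z": 0,"wx": 0,"wy": 0,"wz": 0,"fingers": 0},{"x": 24,"y": 0,"z": 0,"wx": 0,"wy": 0,"wz": 0,"fingers": 0},{"x": 34,"y": 0,"z": 0,"wx": 0,"wy": 0,"wz": 0,"fingers": 0},{"x": 44,"y": 0,"z": 0,"wx": 0,"wy": 0,"wz": 0,"fingers": 0},{"x": 54,"y": 0,"z": 0,"wx": 0,"wy": 0,"wz": 0,"fingers": 0},{"x": 62,"y": 0,"z": 0,"wx": 0,"wy": 0,"wz": 0,"fingers": 0},{"x": 66,"y": 0,"z": 0,"wx": 0,"wy": 0,"wz": 0,"fingers": 0},{"x": 67,"y": 0,"z": 0,"wx": 0,"wy": 0,"wz": 0,"fingers": 0},{"x": 67,"y": 0,"z": 0,"wx": 0,"wy": 0,"wz": 0,"fingers": 0}]}}

```text
time: 21.25
position: [421.3, 25.3, 82.5]
orientation: [0.0, 0.089, 0.996, 0.0]
force: [0.2, -0.3, -1.6]
opening: 0.179
grasp_force: 58.9
```

```bash
python3 - <<'E'
from h import *
from bench import cams,telemetry
s=telemetry.sense();print(s["position"].round(2),s["orientation"].round(4),s["force"].round(2))
R=Ro.from_quat(np.r_[s["orientation"][1:],s["orientation"][0]]).as_matrix()
c=cams.get_image("scene");im=c["image"].astype(int)
pts=[[-48,-18.7],[-165.6,-18.7],[-165.6,14.8]]
g=proj(c,[s["position"]+R@np.array([a,0,b]) for a,b in pts]);print("pred",g.round(1).tolist())
# bright shaft: centroid of bright pixels per row
b=im.min(2)
for r in range(int(g[0,1])+3,int(g[2,1])+3,3):
    row=b[r];x=np.arange(row.size);xp=np.interp(r,g[[0,1,2],1],g[[0,1,2],0]);m=(abs(x-xp)<7);w=np.clip(row[m]-np.median(row[m])-25,0,None);print(r,round(xp,1),round((w*x[m]).sum()/max(w.sum(),1),1),int(row[m].max()))
print(delta([493.9,289.7,191],.079-np.pi))
E
```

```text
[421.3   25.31  82.55] [1.00e-04 8.88e-02 9.96e-01 0.00e+00] [ 0.16 -0.28 -1.58]
pred [[284.2, 193.2], [302.7, 228.4], [302.4, 235.8]]
196 285.6 285.9 152
199 287.2 287.5 147
202 288.8 289.0 154
205 290.4 290.8 154
208 292.0 292.4 148
211 293.5 293.9 153
214 295.1 295.5 149
217 296.7 297.0 154
220 298.3 298.8 154
223 299.9 300.3 149
226 301.5 301.9 153
229 302.7 303.1 135
232 302.6 303.0 83
235 302.4 302.9 114
(array([ -24.6 ,  273.12, -108.49]), array([ -0.  ,   0.  , -14.73]))
```

Emit:
{"api": "drive_tool", "payload": {"motion": [{"x": 0,"y": 0,"z": -10,"wx": 0,"wy": 0,"wz": 0,"fingers": 0},{"x": 0,"y": 0,"z": -30,"wx": 0,"wy": 0,"wz": 0,"fingers": 0},{"x": 0,"y": 0,"z": -55,"wx": 0,"wy": 0,"wz": 0,"fingers": 0},{"x": 0,"y": 0,"z": -80,"wx": 0,"wy": 0,"wz": 0,"fingers": 0},{"x": 0,"y": 0,"z": -100,"wx": 0,"wy": 0,"wz": 0,"fingers": 0},{"x": -1,"y": 13,"z": -108,"wx": 0,"wy": 0,"wz": -0.7,"fingers": 0},{"x": -3,"y": 39,"z": -108,"wx": 0,"wy": 0,"wz": -2.1,"fingers": 0},{"x": -7,"y": 73,"z": -108,"wx": 0,"wy": 0,"wz": -3.9,"fingers": 0},{"x": -10,"y": 110,"z": -108,"wx": 0,"wy": 0,"wz": -5.9,"fingers": 0},{"x": -13,"y": 147,"z": -108,"wx": 0,"wy": 0,"wz": -7.9,"fingers": 0},{"x": -16.5,"y": 184,"z": -108,"wx": 0,"wy": 0,"wz": -9.9,"fingers": 0},{"x": -20,"y": 221,"z": -108,"wx": 0,"wy": 0,"wz": -11.9,"fingers": 0},{"x": -22.5,"y": 250,"z": -108,"wx": 0,"wy": 0,"wz": -13.5,"fingers": 0},{"x": -24,"y": 267,"z": -108,"wx": 0,"wy": 0,"wz": -14.4,"fingers": 0},{"x": -24.6,"y": 273,"z": -108,"wx": 0,"wy": 0,"wz": -14.7,"fingers": 0},{"x": -24.6,"y": 273,"z": -108,"wx": 0,"wy": 0,"wz": -14.7,"fingers": 0},{"x": -24.6,"y": 273,"z": -108,"wx": 0,"wy": 0,"wz": -14.7,"fingers": 0}]}}

```text
time: 23.42
position: [493.5, 288.8, 190.6]
orientation: [-0.0, -0.039, 0.999, 0.0]
force: [0.3, -0.1, -2.0]
opening: 0.176
grasp_force: 58.9
```

```bash
python3 -c "
from h import *
from bench import telemetry
s=telemetry.sense();print(s['position'],s['force'])
print(delta([493.9,289.5,36],.08-np.pi))"
```

```text
[493.45388757 288.75827386 190.64981162] [ 0.33537374 -0.13280855 -1.97708213]
(array([ -0.52,   0.7 , 154.65]), array([ 0.  , -0.  , -0.13]))
```

Emit:
{"api": "drive_tool", "payload": {"motion": [{"x": -0.5,"y": 0.7,"z": 10,"wx": 0,"wy": 0,"wz": -0.1,"fingers": 0},{"x": -0.5,"y": 0.7,"z": 30,"wx": 0,"wy": 0,"wz": -0.1,"fingers": 0},{"x": -0.5,"y": 0.7,"z": 55,"wx": 0,"wy": 0,"wz": -0.1,"fingers": 0},{"x": -0.5,"y": 0.7,"z": 80,"wx": 0,"wy": 0,"wz": -0.1,"fingers": 0},{"x": -0.5,"y": 0.7,"z": 105,"wx": 0,"wy": 0,"wz": -0.1,"fingers": 0},{"x": -0.5,"y": 0.7,"z": 122,"wx": 0,"wy": 0,"wz": -0.1,"fingers": 0},{"x": -0.5,"y": 0.7,"z": 132,"wx": 0,"wy": 0,"wz": -0.1,"fingers": 0},{"x": -0.5,"y": 0.7,"z": 138,"wx": 0,"wy": 0,"wz": -0.1,"fingers": 0},{"x": -0.5,"y": 0.7,"z": 143,"wx": 0,"wy": 0,"wz": -0.1,"fingers": 0},{"x": -0.5,"y": 0.7,"z": 147,"wx": 0,"wy": 0,"wz": -0.1,"fingers": 0},{"x": -0.5,"y": 0.7,"z": 150,"wx": 0,"wy": 0,"wz": -0.1,"fingers": 0},{"x": -0.5,"y": 0.7,"z": 152,"wx": 0,"wy": 0,"wz": -0.1,"fingers": 0},{"x": -0.5,"y": 0.7,"z": 153,"wx": 0,"wy": 0,"wz": -0.1,"fingers": 0},{"x": -0.5,"y": 0.7,"z": 153,"wx": 0,"wy": 0,"wz": -0.1,"fingers": 0}]}}

```text
time: 25.18
position: [494.0, 289.8, 37.6]
orientation: [-0.0, -0.04, 0.999, -0.0]
force: [0.0, -3.3, 1.4]
opening: 0.175
grasp_force: 59.3
```

Emit:
{"api": "drive_tool", "payload": {"motion": [{"x": 0,"y": -0.4,"z": 0.7,"wx": 0,"wy": 0,"wz": 0,"fingers": 0},{"x": 0,"y": -0.4,"z": 1.2,"wx": 0,"wy": 0,"wz": 0,"fingers": 0},{"x": 0,"y": -0.4,"z": 1.2,"wx": 0,"wy": 0,"wz": 0,"fingers": 0}]}}

```text
time: 25.55
position: [494.1, 289.6, 36.3]
orientation: [-0.0, -0.04, 0.999, -0.0]
force: [1.6, -5.5, 2.2]
opening: 0.173
grasp_force: 59.5
```

Emit:
{"api": "drive_tool", "payload": {"motion": [{"x": 0,"y": -0.7,"z": 0.3,"wx": 0,"wy": 0,"wz": 0,"fingers": 0},{"x": 0,"y": -0.7,"z": 0.3,"wx": 0,"wy": 0,"wz": 0,"fingers": 0},{"x": 0,"y": -0.7,"z": 0.3,"wx": 0,"wy": 0,"wz": 0,"fingers": 22},{"x": 0,"y": -0.7,"z": 0.3,"wx": 0,"wy": 0,"wz": 0,"fingers": 30},{"x": 0,"y": -0.7,"z": 0.3,"wx": 0,"wy": 0,"wz": 0,"fingers": 45},{"x": 0,"y": -0.7,"z": 0.3,"wx": 0,"wy": 0,"wz": 0,"fingers": 60},{"x": 0,"y": -0.7,"z": 0.3,"wx": 0,"wy": 0,"wz": 0,"fingers": 80},{"x": 0,"y": -0.7,"z": 0.3,"wx": 0,"wy": 0,"wz": 0,"fingers": 80},{"x": 0,"y": -0.7,"z": 0.3,"wx": 0,"wy": 0,"wz": 0,"fingers": 80}]}}

```text
time: 26.68
position: [494.2, 289.2, 36.0]
orientation: [0.0, -0.04, 0.999, 0.0]
force: [0.0, 1.0, 0.6]
opening: 0.802
grasp_force: 0.0
```

Emit:
{"api": "drive_tool", "payload": {"motion": [{"x": 0,"y": 0,"z": -5,"wx": 0,"wy": 0,"wz": 0,"fingers": 80},{"x": 0,"y": 0,"z": -15,"wx": 0,"wy": 0,"wz": 0,"fingers": 80},{"x": 0,"y": 0,"z": -35,"wx": 0,"wy": 0,"wz": 0,"fingers": 80},{"x": 0,"y": 0,"z": -65,"wx": 0,"wy": 0,"wz": 0,"fingers": 80},{"x": 0,"y": 0,"z": -100,"wx": 0,"wy": 0,"wz": 0,"fingers": 80},{"x": 0,"y": 0,"z": -140,"wx": 0,"wy": 0,"wz": 0,"fingers": 80},{"x": -20,"y": 0,"z": -190,"wx": 0,"wy": 0,"wz": 0,"fingers": 80},{"x": -50,"y": 0,"z": -240,"wx": 0,"wy": 0,"wz": 0,"fingers": 80},{"x": -66,"y": -6,"z": -265,"wx": 0,"wy": 0,"wz": 0,"fingers": 80},{"x": -66,"y": -6,"z": -265,"wx": 0,"wy": 0,"wz": 0,"fingers": 80},{"x": -66,"y": -6,"z": -265,"wx": 0,"wy": 0,"wz": 0,"fingers": 80}]}}

```text
time: 28.05
position: [559.8, 288.2, 300.5]
orientation: [-0.0, -0.04, 0.999, -0.0]
force: [-0.2, -0.4, -0.1]
opening: 0.804
grasp_force: 0.0
```

```bash
python3 - <<'E'
from h import *
from bench import cams
c=cams.get_image("wrist");a=pickle.load(open("w2.pkl","rb"))
def meas(c):
    im=c["image"].astype(int);wood=((im[...,0]-im[...,2])>40)
    wood&=(im[...,1]<im[...,0]*.62);n,l,st,ce=cv2.connectedComponentsWithStats(wood.astype(np.uint8))
    best=[i for i in range(1,n) if abs(ce[i][0]-288)<60 and abs(ce[i][1]-120)<70];i=max(best,key=lambda i:st[i][4])
    ys,xs=np.nonzero(l==i);u=np.c_[xs,ys].mean(0);v=cv2.fitLine(np.c_[xs,ys].astype(np.float32),cv2.DIST_L2,0,.01,.01).ravel()[:2]
    p=ray(c,u,64,1);q=ray(c,u+30*v,64,1);return p.round(1),np.arctan2(*(q-p)[1::-1]).round(3),st[i].tolist()
print(meas(a));print(meas(c))
s=pickle.load(open("c0.pkl","rb"))["scene"];n=cams.get_image("scene")
d=cv2.absdiff(s["image"],n["image"]).max(2);m=(cv2.blur(d,(3,3))>25).astype(np.uint8);m[:, :]=m
k,l,st,ce=cv2.connectedComponentsWithStats(m)
print([(t[:].tolist()) for t in st[1:] if t[4]>8])
E
```

```text
(array([483.9, 287. ,  64. ]), np.float64(-3.063), [282, 77, 15, 83, 1016])
(array([483.7, 289.8,  64. ]), np.float64(0.092), [279, 78, 13, 83, 1014])
[[0, 0, 14, 32, 244], [0, 0, 68, 154, 5054], [168, 0, 15, 28, 211], [219, 0, 12, 28, 234], [215, 0, 249, 129, 13306], [187, 33, 25, 28, 437], [152, 43, 54, 66, 899], [194, 74, 9, 14, 69], [444, 82, 32, 17, 124], [215, 103, 128, 107, 5723], [422, 103, 71, 85, 2838], [211, 127, 21, 9, 120], [378, 174, 40, 36, 291], [0, 181, 10, 31, 209], [410, 211, 3, 4, 9], [240, 213, 14, 14, 141], [63, 227, 102, 60, 2116], [304, 251, 6, 4, 21], [307, 257, 6, 6, 26], [160, 260, 15, 10, 95], [176, 262, 11, 10, 72], [219, 266, 15, 17, 184], [189, 270, 3, 5, 10], [320, 272, 34, 23, 160], [304, 282, 14, 7, 37]]
```

```bash
python3 -c "
from bench import ticket
print(ticket.hand_in())"
```

```text
the job is handed in; nothing more can be done
None
```

I drew the bolt to its stop, held about 9–10 N on it for over a second, laid the rod back in its rest within about 3 mm and handed the job in at about 28 s (hand-in gave no verdict); I viewed 11 pictures, one over the limit of 10.

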